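# Check two pasta sheeters with a feeler gauge and open the tight one

### The arm

A 7-joint arm with a two-finger parallel gripper is mounted at the origin on a cart in front of the work surface, level with it; the furniture and walls round the work are solid. World frame = base frame: x ahead of the robot, y to its left, z up, the work surface at z = 0. Lengths are in m, angles in rad, forces in N, time in s.
With the tool pointing down it reaches from about 0.4 to 0.85 m from the base axis. Payload 10.4 kg.
Tool frame: the origin (TCP) lies on the centre line of the jaws, within the pads' length; the fingertips stand r.finger_overhang ahead of it and the grasp point (between the pads) lies 5 mm behind it (r.finger_overhang is the distance from the TCP to the fingertips, in m); z points along the fingers, y is the line along which they close (so a half turn about z gives the same grasp; the last joint's range is limited). The gripper opens to 87 mm and grips with 3 to 60 N. Pads are 19 mm wide; open, the fingers measure 117 mm over their backs; the gripper's body (75 mm by 190 mm) begins 51 mm behind the grasp point.
Start: joints at [1.294, 0.332, -0.065, 1.46, 0.022, 1.35, -0.088], TCP at [0.157, -0.605, 0.237] pointing down, gripper open.
Joint ranges: [-2.6, 2.6], [-0.5, 2.12], [-1.47, 1.34], [0.16, 2.42], [-1.27, 4.41], [0.06, 2.06], [-2.6, 2.6]. Speed limits (rad/s): [2.22, 2.22, 2.79, 2.79, 3.14, 3.14, 3.14].

### API

Orientations are given as a unit quaternion [x, y, z, w].
In Python, from bench import read_state, viewer, r gives the robot as it stands.
- The arm moves only by the tool carry_out, never from a script. Its argument "moves" is a list of rows, each a list of 6 numbers: the shift along the tool's x, y, z in units of 40 mm (1.0 is 40 mm), then the turn, a rotation vector about the tool's x, y, z in units of 8 degrees (1.0 is 8 degrees). A call has 1 to 20 rows; each row shifts and turns the commanded pose from where the row before left it, along the tool's axes as they then stand; what a row does not reach is not made up. A row lasts 1/8 s, in which the tool goes at most 62.5 mm and 10.7 degrees, less where a joint would pass 70% of its speed; a pose out of reach is approached as far as the arm can. A call is refused whole if a number of a shift passes 1 or a number of a turn 1, either way. A call with a gripper value outside its range is refused whole. "fingers" is the finger opening in mm, from 0 to 87, set as the call begins (left out, the last holds). The fingers move at their own pace and stop on an object; "force" is the grip in N (left out, the last holds). Time passes only in rows, so rows that do not move let the fingers close. It gives the time, the measured TCP pose, the force, the opening and the grip force at its end, in the units of the state.
- read_state(): the state, without advancing time (a new reading comes with each control period).
- viewer.camera(name): name is "scene" or "top" or "wrist"; returns a dict with "pixels" (384x512x3 uint8, red, green, blue), "range_z" (384x512 float32, m along the optical axis (not along the pixel's ray), 0 where there is no reading), "fx", "fy", "cx", "cy" (pixels), "xyz" and "orientation" of the camera in the world. Camera axes: x right, y down, z forward; pixel columns grow to the right and rows downward; lengths in m; the calibration is good to about 2 mm. A picture is of the moment at which its call begins.
- r.close_job(): hands the job in; it is judged then, once.
The state is a dict: "time": time; "joint_positions": joint angles; "joint_vel": joint speeds; "joint_torque": joint torques, N m; "ee_pos": TCP position; "eef_rot": TCP orientation; "ft_force": force on the tool from outside, world axes, zero at the start; "torque": the same for the moment, N m; "width": finger opening in m; "grip_force": force on a finger pad.
Only numpy, scipy, OpenCV 4.12 (cv2) and the standard library are available. Lean on these libraries where they do the work, as an engineer would, in place of code of your own. Each camera call takes 0.05 s, during which the arm holds its last target. There are 200 camera calls.

### The job

The two pasta sheeters have their levers alike, but the roller gap of one is right and that of the other too tight. Lift the feeler gauge off its hook and try its blade from above between the rollers, first of the left sheeter, then of the right one: well down where it slides in, without forcing it where it jams. Then hang it back on its hook and swing the lever of the sheeter where it jammed fully forward, towards you; leave the other lever and the jar, tin and dropper bottle nearby alone.

Things in the scene. Friction and masses are not known exactly. Their poses are not given: they have to be found in the camera images.
- sheeter_a: One of two bench pasta sheeters, alike, plain steel, fixed: 146 (x) x 147 (y, with its lever) mm; cheeks 134 mm high, 120 mm apart outside; between them two steel rollers, 48 mm diameter, lie along y side by side, axes 105 mm up, open from above. Origin under its middle on the worktop; x points to its back, away from the robot, y to its left. It stands left or right of the other.
- sheeter_b: The other sheeter, alike. Which stands on the left changes from start to start. A tall microwave oven, not listed, fills the space behind the hook stand and the left sheeter from about x = 0.55 on (y from -0.05 to 0.45): swing the gripper round in front of it. Carry the blade over the levers, whose knobs reach up to 180 mm.
- nip_a (a point): Middle (along y) of the narrowest part of a right gap between sheeter a's rollers, 105 mm up; axes as the sheeter's. Try the gauge here (within 20 mm along y). A right gap is 6.8 mm wide: the 5 mm blade slides in, take its tip 15 to 25 mm below this point (45 mm of room). A tight gap is 2.8 mm, by the front roller: the tip stops 4 to 10 mm above this point; a push of 4 to 8 N shows it.
- nip_b (a point): The same point of sheeter b.
- roller_a: Sheeter a's front roller, 48 mm diameter; origin at the middle of its axis. In the sheeter's frame its x is -27.4 mm when the gap is right and -23.4 mm when it is tight; it moves with the lever.
- roller_b: The same for sheeter b.
- lever_a (a joint): Thickness lever outside sheeter a's right cheek, pivoted 27 mm in front of its middle, 105 mm up: 0 = leaning back 0.45 rad from upright (it starts at 0 to 0.08), 0.9 = leaning forward 0.45 rad, at its stop. From 0 to 0.9 it moves the front roller forward and widens the gap by 4 mm. It stays where it is left; some 4 N at the knob move it.
- lever_b (a joint): The same lever of sheeter b.
- knob_a (a point): Centre of the black ball knob (18 mm diameter) on lever a, 66 mm from the pivot, 75 mm right of the sheeter's middle, about 165 mm above the worktop; it swings forward 57 mm in an arc that rises and falls 7 mm. Push it from behind with closed fingers (the room behind is free) or pinch it from above.
- knob_b (a point): The same for lever b.
- gauge: Feeler gauge, loose, 0.12 kg, 151 mm long: flat steel blade 24 mm wide (y), 5 mm thick (x), 85 mm of it free, below a black loop handle 34 mm wide (y), 10 mm thick, with an eye 20 mm wide and 38 mm high. Origin at the middle of the blade's tip, z up along the gauge to the handle. Starts hanging on the hook, blade down, x pointing to the post.
- gauge_tip (a point): The gauge's origin, middle of the blade's tip.
- gauge_grip (a point): Where to hold it: 125 mm above the tip, at the middle of the eye's sides; pinch the handle's two outer edges (34 mm apart along y). Held here the fingers straddle the hook.
- gauge_eye (a point): Middle of the underside of the eye's top bar, 143 mm above the tip: it rests on the hook.
- hook_stand: Counter stand with one hook, fixed: round foot 110 mm wide, post of 6 mm rod 200 mm high, bent forward into a level prong (along -x) 85 mm long with an upturned tip. Origin under the post, x points from the tip to the post. Nothing of it stands higher than the tip.
- hook_seat (a point): Point on top of the level prong, 203 mm up, 66 mm in front of the post, about where the eye's top bar rests at the start; axes as the stand's. The gauge must rise 18 mm to pass the tip, and can rise 32 mm before the eye's bottom meets the prong: lift it 24 to 27 mm, then withdraw it along -x.
- hook_tip (a point): Top of the upturned tip, 18 mm above the prong's top and 19 mm in front of hook_seat.
- spice_jar: Spice jar 45 mm across, 106 mm high, loose, right of the microwave, behind the sheeters (another stands at the wall); not to be disturbed. Origin at the middle of its underside.
- tin: Food tin 75 mm across, 58 mm high, loose, behind the right sheeter (another stands at the wall); not to be disturbed. Origin at the middle of its underside.
- dropper_bottle: Small brown bottle with a dropper, 34 mm across, 102 mm high, loose, left of the hook stand (another stands at the wall); not to be disturbed. Origin at the middle of its underside.
There are look-alikes about, which are no part of the job. There is more than one size of the gauge; the one meant has the size given above.

How it is judged:
By the outcome, as a careful person would: the job done as asked, in the order asked, and still so for the second after the job is handed in, with the robot touching nothing.
It also fails if it takes over 67 s, if anything falls off the work surface, if the arm or the gripper's body presses on something with over 40 N, if the wrist force passes 120 N, or if a joint passes its speed limit or range.

## Working session

There is one attempt and no reset: what is moved stays moved. The work goes in short steps, Python scripts to look and compute and a tool call to move; the robot and the scene stay as the last step left them, time stands still between calls to the robot, and variables do not carry over. Pictures are saved under pics/ and viewed, at most 10 in all, crops included, and the job is handed in when it is done.

Besides the shell and the picture viewer there is one more tool, called after "Request:" as a command line: name --pt "numbers of a row" for each row, then --argument value for the rest. carry_out: Moves the arm, as the interface text tells. Its arguments: {"type":"object","properties":{"moves":{"type":"array","items":{"type":"array","items":{"type":"number"}}},"fingers":{"type":"number"},"force":{"type":"number"}},"required":["moves"]}

```bash
mkdir -p pics
cat > h.py <<'E'
import numpy as np, cv2
from scipy.spatial.transform import Rotation as R
from bench import read_state, viewer, r
def cloud(c):
    h,w=c['range_z'].shape; u,v=np.meshgrid(np.arange(w),np.arange(h)); z=c['range_z']
    P=np.stack([(u-c['cx'])/c['fx']*z,(v-c['cy'])/c['fy']*z,z],-1)
    return P@R.from_quat(c['orientation']).as_matrix().T+np.array(c['xyz'])
def save(n,im): cv2.imwrite('pics/'+n,im[...,::-1])
E
python3 - <<'E'
from h import *
a=viewer.camera('scene');b=viewer.camera('top')
np.savez('s0.npz',a=cloud(a),b=cloud(b),pa=a['pixels'],pb=b['pixels'])
save('a0.png',a['pixels']);save('b0.png',b['pixels'])
for c in(a,b):print(c['xyz'],c['orientation'],c['fx'])
s=read_state();print(s['ee_pos'],s['eef_rot'],s['width'],r.finger_overhang)
E
```

```text
[0.08283031 0.71479058 0.89363217] [-0.28034975  0.86451483 -0.39959411  0.11976086] 373.6605959412328
[3.15521642e-01 4.97272422e-04 1.58265208e+00] [-0.69697411  0.71176142 -0.05483612  0.06793949] 411.35080921218935
[ 0.15680466 -0.60468162  0.23581382] [ 9.91960862e-01  1.26543419e-01 -1.23417944e-04 -6.29704086e-04] 0.08709437172602973 0.014
```

View pics/a0.png

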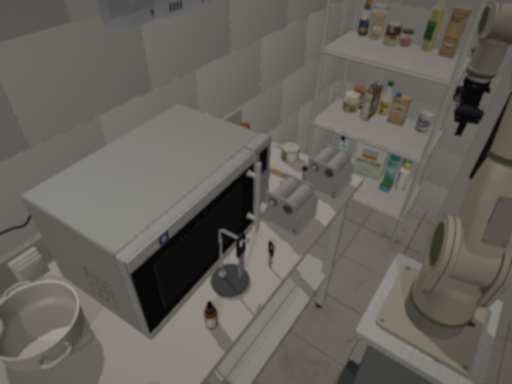

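View pics/b0.png

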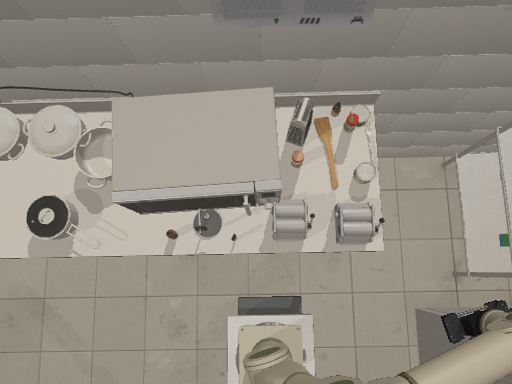

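Run:
```python
from h import *
d=np.load('s0.npz')
a=cv2.resize(d['pa'][130:310,180:370],None,fx=3,fy=3,interpolation=3)
b=cv2.resize(d['pb'][185:265,160:400],None,fx=3.3,fy=3.3,interpolation=3)
im=np.zeros((600,800,3),np.uint8); im2=cv2.convertScaleAbs(a,alpha=1.5)
save('c1.png',cv2.convertScaleAbs(a,alpha=1.5)); save('c2.png',cv2.convertScaleAbs(b,alpha=1.3))
for n,us in(('b',[(207,222),(207,210),(234,237),(172,234),(290,210),(290,230),(312,216),(355,215),(355,230),(381,220),(290,220),(274,219),(307,219),(338,222),(373,222)]),('a',[(240,248),(270,250),(222,233),(240,238),(228,232),(304,173),(346,143),(245,240)])):
  for u,v in us: print(n,u,v,d[n][v,u].round(3),d['p'+n][v,u])
```

```text
b 207 222 [0.5   0.231 0.007] [97 98 94]
b 207 210 [0.547 0.23  0.01 ] [95 95 91]
b 234 237 [0.435 0.121 0.079] [58 56 51]
b 172 234 [0.451 0.349 0.077] [62 60 52]
b 290 210 [ 0.523 -0.084  0.127] [172 168 161]
b 290 230 [ 0.452 -0.082  0.121] [135 129 123]
b 312 216 [ 0.494 -0.156  0.176] [62 60 54]
b 355 215 [0.316 0.    1.583] [166 160 153]
b 355 230 [ 0.447 -0.311  0.124] [159 154 148]
b 381 220 [ 0.474 -0.389  0.18 ] [56 54 49]
b 290 220 [0.316 0.    1.583] [169 164 157]
b 274 219 [ 0.491 -0.026  0.138] [174 168 161]
b 307 219 [ 0.489 -0.143  0.129] [168 160 150]
b 338 222 [ 0.481 -0.259  0.087] [95 93 87]
b 373 222 [ 0.473 -0.374  0.131] [172 167 160]
a 240 248 [0.465 0.229 0.163] [32 31 29]
a 270 250 [0.438 0.127 0.076] [28 26 24]
a 222 233 [0.549 0.2   0.138] [38 36 35]
a 240 238 [0.461 0.234 0.208] [26 25 25]
a 228 232 [0.501 0.231 0.201] [103  99  96]
a 304 173 [ 0.545 -0.253  0.061] [84 81 79]
a 346 143 [ 0.777 -1.312 -0.471] [114 121 121]
a 245 240 [0.457 0.219 0.189] [101  97  93]
```

View pics/c1.png

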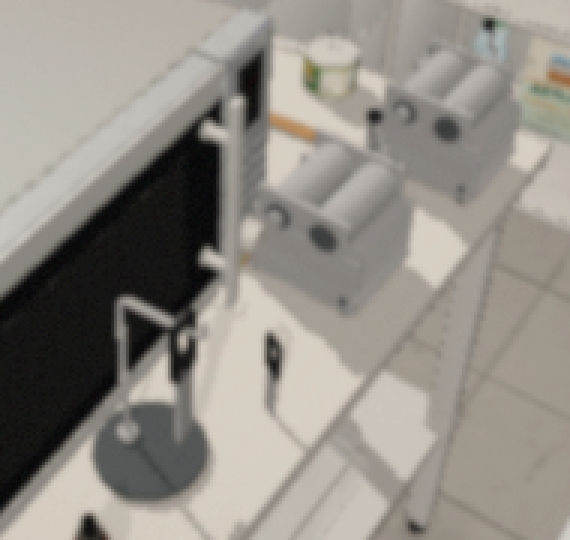

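View pics/c2.png

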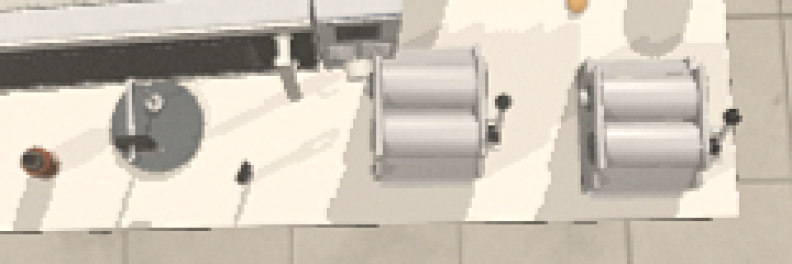

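Run:
```python
from h import *
d=np.load('s0.npz')
A,B=d['a'],d['b']
def reg(P,x0,x1,y0,y1,z0,z1): return (P[...,0]>x0)&(P[...,0]<x1)&(P[...,1]>y0)&(P[...,1]<y1)&(P[...,2]>z0)&(P[...,2]<z1)
for n,P,im in(('a',A,d['pa']),('b',B,d['pb'])):
  dark=im.max(-1)<70
  m=reg(P,.40,.545,.15,.30,.195,.24); print(n,'hook high',m.sum()); print(P[m][np.argsort(P[m][:,0])].round(3)[::max(1,m.sum()//14)].tolist())
  m=reg(P,.40,.53,.15,.30,.1,.23)&dark; print('handle',m.sum(),P[m].min(0).round(3) if m.any() else 0,P[m].max(0).round(3)if m.any() else 0,P[m].mean(0).round(3)if m.any() else 0)
  for y0,y1 in((-.2,0),(-.42,-.22)):
    m=reg(P,.4,.58,y0,y1,.155,.19)&dark; print(n,'knob',m.sum(),P[m].mean(0).round(3) if m.any() else 0)
m=reg(B,.40,.60,.1,.35,.003,.03)&(d['pb'].max(-1)<130); print('foot',m.sum(),B[m].mean(0),B[m].min(0),B[m].max(0))
for y0,y1 in((-.16,0),(-.385,-.22)):
  m=reg(B,.38,.60,y0,y1,.10,.145); q=B[m][:,:2].astype(np.float32); print('sheeter box',cv2.minAreaRect(q),m.sum())
  for s in (1,-1):
    c=np.array(cv2.minAreaRect(q)[0]); mm=m&(s*(B[...,0]-c[0])>.005)&(np.abs(B[...,1]-c[1])<.045)
    # ridge: per column max z x
    pts=[]
    for u in np.unique(np.nonzero(mm)[1]):
      col=B[:,u][mm[:,u]]
      if len(col)>5:
        k=np.polyfit(col[:,0]-c[0],col[:,2],2); pts.append((col[:,1].mean(),c[0]-k[1]/2/k[0],len(col)))
    pts=np.array(pts); print('ridge',s,np.polyfit(pts[:,0]-c[1],pts[:,1],1).round(4),np.median(pts[:,1]).round(4))
```

```text
a hook high 168
[[0.439, 0.231, 0.205], [0.442, 0.23, 0.216], [0.456, 0.229, 0.199], [0.457, 0.247, 0.211], [0.458, 0.245, 0.205], [0.46, 0.247, 0.198], [0.462, 0.248, 0.198], [0.463, 0.246, 0.203], [0.476, 0.231, 0.202], [0.488, 0.231, 0.201], [0.5, 0.235, 0.201], [0.512, 0.233, 0.202], [0.544, 0.292, 0.219], [0.545, 0.269, 0.217]]
handle 149 [0.455 0.217 0.138] [0.47  0.248 0.212] [0.459 0.235 0.182]
a knob 22 [ 0.496 -0.15   0.167]
a knob 13 [ 0.476 -0.384  0.17 ]
b hook high 105
[[0.436, 0.227, 0.217], [0.454, 0.235, 0.21], [0.457, 0.214, 0.211], [0.457, 0.231, 0.211], [0.46, 0.237, 0.213], [0.463, 0.231, 0.214], [0.468, 0.226, 0.199], [0.481, 0.229, 0.206], [0.492, 0.226, 0.201], [0.513, 0.233, 0.2], [0.542, 0.287, 0.239], [0.543, 0.289, 0.213], [0.544, 0.287, 0.208], [0.544, 0.264, 0.201], [0.545, 0.244, 0.218]]
handle 39 [0.454 0.209 0.161] [0.464 0.242 0.216] [0.458 0.224 0.199]
b knob 11 [ 0.496 -0.156  0.173]
b knob 15 [ 0.475 -0.392  0.175]
foot 477 [0.49736842 0.22399907 0.01106218] [0.43139407 0.12157347 0.00303723] [0.54727977 0.34805967 0.029493  ]
sheeter box ((0.5007938146591187, -0.0804334282875061), (0.15737123787403107, 0.11460717767477036), 89.38572692871094) 1041
ridge 1 [0.0569 0.5252] 0.525
ridge -1 [0.0092 0.4704] 0.4708
sheeter box ((0.47261184453964233, -0.3161451518535614), (0.13741415739059448, 0.12530186772346497), 88.67545318603516) 1014
ridge 1 [-0.0006  0.5062] 0.5062
ridge -1 [-0.0113  0.4567] 0.4551
```

Request:
carry_out --pt "0 0 -0.8 0 0 0.91" --pt "0 0 -0.8 0 0 0.91" --pt "0.66 -0.9 -0.2 0 0 0" --pt "0.66 -0.9 -0.2 0 0 0" --pt "0.66 -0.9 -0.2 0 0 0" --pt "0.66 -0.9 -0.2 0 0 0" --pt "0.66 -0.9 -0.2 0 0 0" --pt "0.66 -0.9 -0.2 0 0 0" --pt "0.66 -0.9 -0.2 0 0 0" --pt "0.66 -0.9 -0.2 0 0 0" --pt "0.66 -0.9 -0.2 0 0 0" --pt "0.66 -0.9 -0.2 0 0 0" --pt "0 0 0 0 0 0" --fingers 70

```text
time: 1.72
ee_pos: [0.423, -0.2418, 0.381]
eef_rot: [1.0, 0.003, 0.001, -0.0]
ft_force: [-1.2, -0.9, -0.2]
width: 0.0697
grip_force: 0.0
```

Run:
```python
from h import *
w=viewer.camera('wrist');np.savez('w1.npz',P=cloud(w),p=w['pixels']);save('w1.png',w['pixels'])
s=read_state();print(s['ee_pos'],R.from_quat(s['eef_rot']).as_matrix().round(3),s['time'],w['xyz'])
```

```text
[ 0.42167522 -0.2439429   0.38053639] [[ 1.     0.003 -0.   ]
 [ 0.003 -1.    -0.   ]
 [-0.     0.    -1.   ]] 1.775 [ 0.49946872 -0.24119022  0.52774568]
```

View pics/w1.png

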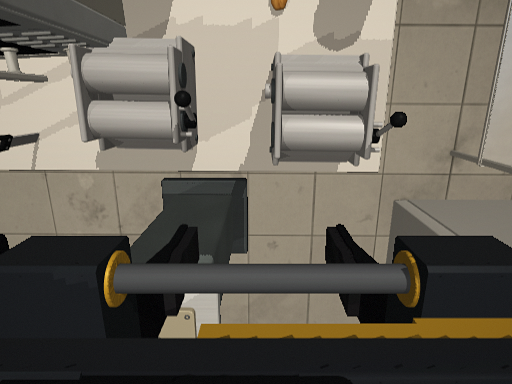

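Run:
```python
from h import *
from scipy.optimize import least_squares
d=np.load('w1.npz');P=d['P'];im=d['p']
for (u0,u1,rows,kx) in ((95,165,((58,90),(104,134)),'L'),(288,360,((76,106),(118,148)),'R')):
  for v0,v1 in rows:
    q=P[v0:v1,u0:u1].reshape(-1,3); q=q[(q[:,2]>.108)&(q[:,2]<.14)]; ym=q[:,1].mean()
    f=lambda t: np.hypot((q[:,0]-t[0]-t[1]*(q[:,1]-ym)),q[:,2]-t[2])-.024
    s=least_squares(f,[q[:,0].mean(),0,.105],loss='soft_l1',f_scale=.001); print(kx,len(q),'y',ym.round(4),s.x.round(4),np.abs(s.fun).mean().round(5), q[:,2].max())
dark=im.max(-1)<60
for u,v in((183,98),(398,119)):
  m=np.zeros_like(dark);m[v-9:v+9,u-9:u+9]=1;m&=dark&(P[...,2]>.155)&(P[...,2]<.19)
  q=P[m]; s=least_squares(lambda t:np.linalg.norm(q-t,axis=1)-.009,q.mean(0)-[0,0,.004]); print('knob',len(q),s.x.round(4),q[:,2].max())
# cheeks: heights across y profile at x of nip
for v in (92,108):
  row=P[v]; 
  z=row[:,2]; i=np.nonzero((z>.118)&(z<.145))[0]; print(v,[(int(k),row[k].round(3).tolist()) for k in i[::6]])
  e=i[np.r_[True,np.diff(i)>1]|np.r_[np.diff(i)>1,True]]; print('edges',[(int(k),row[k].round(4).tolist()) for k in e])
```

```text
L 2225 y -0.0859 [0.5258 0.0151 0.1032] 0.00059 0.12927785711048106
L 2090 y -0.0802 [0.4708 0.01   0.1033] 0.00058 0.1303946975261852
R 2154 y -0.3153 [0.5072 0.0064 0.1034] 0.00059 0.1297212886824784
R 2150 y -0.3184 [0.4561 0.0038 0.1035] 0.00057 0.12960992343818928
knob 219 [ 0.4973 -0.1552  0.1638] 0.17454352006758733
knob 212 [ 0.4769 -0.3918  0.1651] 0.1758705807539449
92 [(75, [0.504, -0.022, 0.131]), (81, [0.504, -0.029, 0.131]), (170, [0.505, -0.134, 0.132]), (176, [0.505, -0.14, 0.129]), (279, [0.506, -0.262, 0.133]), (285, [0.506, -0.269, 0.127]), (291, [0.506, -0.276, 0.127]), (297, [0.506, -0.284, 0.127]), (303, [0.506, -0.29, 0.129]), (309, [0.506, -0.298, 0.127]), (315, [0.506, -0.305, 0.127]), (321, [0.506, -0.312, 0.129]), (327, [0.506, -0.319, 0.127]), (333, [0.506, -0.326, 0.127]), (339, [0.506, -0.334, 0.127]), (345, [0.506, -0.34, 0.128]), (351, [0.506, -0.347, 0.128]), (357, [0.506, -0.355, 0.128]), (363, [0.506, -0.362, 0.128]), (369, [0.506, -0.369, 0.127]), (375, [0.506, -0.375, 0.131])]
edges [(75, [0.5041, -0.022, 0.131]), (86, [0.5044, -0.0282, 0.1181]), 
[... 758 characters left out ...]
 (280, [0.487, -0.264, 0.132]), (333, [0.487, -0.33, 0.118]), (366, [0.488, -0.369, 0.123]), (372, [0.488, -0.372, 0.134])]
edges [(77, [0.486, -0.0235, 0.1346]), (183, [0.4864, -0.1458, 0.122]), (189, [0.4871, -0.158, 0.1447]), (190, [0.4864, -0.1544, 0.1222]), (275, [0.4873, -0.2576, 0.1302]), (281, [0.4873, -0.2648, 0.1297]), (312, [0.4872, -0.3037, 0.118]), (325, [0.4873, -0.3197, 0.118]), (328, [0.4873, -0.3234, 0.1182]), (332, [0.4874, -0.3283, 0.1181]), (333, [0.4874, -0.3295, 0.1184]), (340, [0.4874, -0.3381, 0.1185]), (352, [0.4875, -0.3529, 0.1183]), (354, [0.4875, -0.3554, 0.1183]), (356, [0.4875, -0.3578, 0.1186]), (365, [0.4876, -0.369, 0.118]), (374, [0.4881, -0.3749, 0.1334])]
```

Request:
carry_out --pt "-0.05 -0.85 0 0 0 0" --pt "-0.05 -0.85 0 0 0 0" --pt "-0.05 -0.85 0 0 0 0" --pt "-0.05 -0.85 0 0 0 0" --pt "-0.05 -0.85 0 0 0 0" --pt "-0.05 -0.85 0 0 0 0" --pt "0 -0.85 0 0 0 0" --pt "0 -0.85 0 0 0 0" --pt "0 -0.85 0 0 0 0" --pt "0 -0.85 0.4 0 0 0" --pt "0 -0.85 0.4 0 0 0" --pt "0 -0.85 0.4 0 0 0" --pt "0 -0.85 0.4 0 0 0" --pt "0 -0.8 0.4 0 0 0" --pt "0 0 0 0 0 0" --pt "0 0 0 0 0 0"

```text
time: 3.78
ee_pos: [0.4098, 0.2274, 0.3004]
eef_rot: [1.0, -0.001, -0.0, 0.0]
ft_force: [-0.3, -0.4, -0.3]
width: 0.0699
grip_force: 0.0
```

Run:
```python
from h import *
w=viewer.camera('wrist');P=cloud(w);im=w['pixels'];np.savez('w2.npz',P=P,p=im);save('w2.png',im)
s=read_state();print(s['ee_pos'],R.from_quat(s['eef_rot']).as_rotvec().round(4),s['time'])
```

```text
[0.40989072 0.22736304 0.30064796] [ 3.141e+00 -4.100e-03  3.000e-04] 3.825
```

View pics/w2.png

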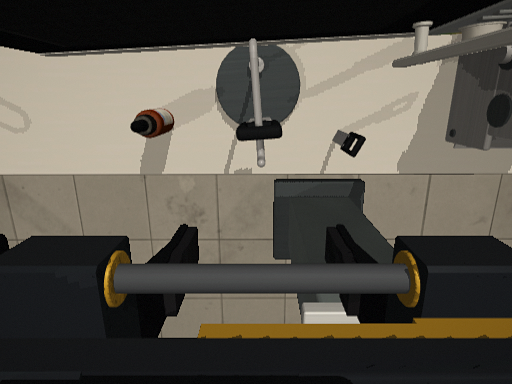

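Run:
```python
from h import *
d=np.load('w2.npz');P=d['P'];im=d['p']
dark=im.max(-1)<60
m=np.zeros_like(dark);m[115:145,228:292]=1
m&=(P[...,2]>.195)&(P[...,2]<.235)
h=m&dark; q=P[h]; print('handle',len(q),cv2.minAreaRect(q[:,:2].astype(np.float32)),q.min(0),q.max(0),np.percentile(q[:,2],[5,50,95]))
k=q[q[:,2]>np.percentile(q[:,2],40)];print(k.min(0),k.max(0),k.mean(0))
m=np.zeros_like(dark);m[40:170,240:275]=1;m&=(~dark)&(P[...,2]>.19)&(P[...,2]<.235);q=P[m]
for x0 in np.arange(.43,.56,.01):
  k=q[abs(q[:,0]-x0)<.005]
  if len(k):print(x0.round(3),k[:,1].mean().round(4),k[:,2].max().round(4),len(k))
print(q.min(0))
```

```text
handle 602 ((0.46272748708724976, 0.22954949736595154), (0.0127980662509799, 0.03336203098297119), 2.1430349349975586) [0.45589779 0.21284161 0.19720124] [0.46900588 0.24623352 0.21165111] [0.20599424 0.20910034 0.21033735]
[0.45598805 0.21378435 0.20881941] [0.46609791 0.24522381 0.21165111] [0.46099026 0.22987997 0.2096311 ]
0.44 0.228 0.2206 108
0.45 0.2287 0.2054 105
0.46 0.2307 0.2089 22
0.47 0.23 0.203 99
0.48 0.2307 0.2031 112
0.49 0.2314 0.203 114
0.5 0.232 0.2032 120
0.51 0.2328 0.2039 124
0.52 0.2335 0.202 113
0.53 0.2334 0.1942 9
[0.43753364 0.2180767  0.19000605]
```

Request:
carry_out --pt "0.64 -0.02 0 0 0 0" --pt "0.64 -0.03 0 0 0 -0.4" --pt "0 0 0.75 0 0 0" --pt "0 0 0.75 0 0 0" --pt "0 0 0.75 0 0 0" --pt "0 0 0.5 0 0 0" --pt "0 0 0.26 0 0 0" --pt "0 0 0 0 0 0" --pt "0 0 0 0 0 0"

```text
time: 4.95
ee_pos: [0.4609, 0.2312, 0.181]
eef_rot: [1.0, 0.028, 0.001, -0.0]
ft_force: [-0.7, 0.5, 0.5]
width: 0.0703
grip_force: 0.0
```

Request:
carry_out --pt "0 0 0 0 0 0" --pt "0 0 0 0 0 0" --pt "0 0 0 0 0 0" --pt "0 0 0 0 0 0" --pt "0 0 0 0 0 0" --pt "0 0 0 0 0 0" --pt "0 0 0 0 0 0" --pt "0 0 0 0 0 0" --fingers 25 --force 25

```text
time: 5.95
ee_pos: [0.4604, 0.2308, 0.1801]
eef_rot: [1.0, 0.028, 0.0, 0.0]
ft_force: [0.9, 0.1, -0.9]
width: 0.034
grip_force: 25.0
```

Run:
```python
from h import *
w=viewer.camera('wrist');b=viewer.camera('scene');np.savez('w3.npz',P=cloud(w),p=w['pixels'])
im=np.hstack([w['pixels'][60:300,100:420],cv2.resize(b['pixels'][190:290,180:280],(240,240),interpolation=3)]);save('w3.png',cv2.convertScaleAbs(im,alpha=1.3))
s=read_state();print(s['ee_pos'],s['ft_force'],s['width'])
```

```text
[0.460415   0.23085959 0.1801168 ] [ 0.0344833  -1.05146907  0.15536706] 0.03325316457344627
```

View pics/w3.png

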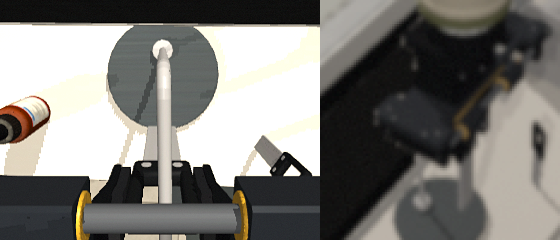

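Request:
carry_out --pt "0 0 -0.3 0 0 0" --pt "0 0 -0.34 0 0 0" --pt "0 0 0 0 0 0" --pt "0 0 0 0 0 0"

```text
time: 6.55
ee_pos: [0.4604, 0.2308, 0.2057]
eef_rot: [1.0, 0.028, 0.0, 0.0]
ft_force: [0.4, 0.2, -2.4]
width: 0.034
grip_force: 25.0
```

Request:
carry_out --pt "-0.4 0 0 0 0 0" --pt "-0.4 0 0 0 0 0" --pt "-0.4 0 0 0 0 0" --pt "-0.4 0 0 0 0 0" --pt "0 0 0 0 0 0"

```text
time: 7.18
ee_pos: [0.396, 0.2271, 0.2055]
eef_rot: [1.0, 0.028, 0.0, 0.001]
ft_force: [1.0, -0.1, -0.5]
width: 0.0341
grip_force: 25.0
```

Request:
carry_out --pt "0 0 -0.8 0 0 0.49" --pt "0 0 -0.8 0 0 0" --pt "0 0 -0.8 0 0 0" --pt "0 0 -0.8 0 0 0" --pt "0 0 -0.7 0 0 0" --pt "0.2 0.7 0 0 0 0" --pt "0.2 0.7 0 0 0 0" --pt "0.2 0.7 0 0 0 0" --pt "0.2 0.7 0 0 0 0" --pt "0 0.7 0 0 0 0" --pt "0 0.7 0 0 0 0" --pt "0 0.7 0 0 0 0" --pt "0 0.7 0 0 0 0" --pt "0 0.7 0 0 0 0" --pt "0 0.7 0 0 0 0" --pt "0 0.7 0 0 0 0" --pt "0 0 0 0 0 0" --pt "0 0 0 0 0 0"

```text
time: 9.43
ee_pos: [0.4249, -0.0807, 0.3615]
eef_rot: [1.0, -0.006, -0.0, -0.0]
ft_force: [-0.2, 0.8, -1.5]
width: 0.0338
grip_force: 25.0
```

Run:
```python
from h import *
w=viewer.camera('wrist');P=cloud(w);a=viewer.camera('scene');A=cloud(a);np.savez('w4.npz',P=P,p=w['pixels'],A=A,a=a['pixels'])
s=read_state();t=np.array(s['ee_pos']);print(t,R.from_quat(s['eef_rot']).as_rotvec().round(4),s['time'])
def box(Q,c,h): return (abs(Q-c)<h).all(-1)
m=box(P,t+[0,0,.02],[.02,.0155,.02]);q=P[m];print('handle top wrist',len(q),q.min(0)-t,q.max(0)-t,q.mean(0)-t)
m=box(A,t-[0,0,.085],[.03,.03,.05]);q=A[m]-t;print('blade scene',len(q),q.min(0),q.max(0))
for z in np.arange(-.125,-.03,.015):
  k=q[abs(q[:,2]-z)<.007]; 
  if len(k): print(z.round(3),len(k),k.mean(0).round(4),k[:,1].max().round(4),k[:,1].min().round(4))
```

```text
[ 0.42478878 -0.08028146  0.36169181] [ 3.1414e+00 -1.8200e-02 -2.0000e-04] 9.525
handle top wrist 538 [-3.76131141e-03 -1.54884236e-02  6.40824239e-06] [0.00694012 0.01549274 0.02973959] [0.00439561 0.00053433 0.01177919]
blade scene 121 [-0.00288227 -0.01248104 -0.12163476] [ 0.00390293  0.01542411 -0.03817392]
-0.125 4 [-0.0002  0.007  -0.1203] 0.0123 0.0012
-0.11 21 [ 1.000e-04  5.100e-03 -1.098e-01] 0.0133 -0.0094
-0.095 18 [-0.0002  0.0044 -0.0947] 0.0141 -0.0122
-0.08 19 [ 0.0002  0.0054 -0.0795] 0.0147 -0.0125
-0.065 24 [ 0.      0.0048 -0.0639] 0.0135 -0.0114
-0.05 19 [-0.0001  0.005  -0.0501] 0.0154 -0.0072
-0.035 6 [-0.0007  0.0056 -0.0394] 0.0152 -0.0058
```

Request:
carry_out --pt "0.6 0 0 0 0 0" --pt "0.6 0.02 0 0 0 0" --pt "0.6 0.02 0 0 0 0" --pt "0 0 0.6 0 0 0" --pt "0 0 0.7 0 0 0" --pt "0 0 0.7 0 0 0" --pt "0 0 0.6 0 0 0" --pt "0 0 0 0 0 0" --pt "0 0 0 0 0 0"

```text
time: 10.65
ee_pos: [0.497, -0.0832, 0.2589]
eef_rot: [1.0, -0.006, 0.001, 0.0]
ft_force: [0.4, 0.7, -0.1]
width: 0.0339
grip_force: 25.0
```

```bash
cat > m.py <<'E'
from h import *
from scipy.optimize import least_squares
import sys
y0=float(sys.argv[1])
w=viewer.camera('wrist');P=cloud(w);s=read_state();t=np.array(s['ee_pos']);print(t,s['ft_force'],R.from_quat(s['eef_rot']).as_rotvec().round(4))
a=viewer.camera('scene');A=cloud(a)
save('n_%d.png'%(s['time']*10),w['pixels'])
for n,Q in(('wrist',P),('scene',A)):
  for x0 in (t[0]+.0275,t[0]-.0275):
    m=(abs(Q[...,0]-x0)<.021)&(abs(Q[...,1]-y0)<.045)&(Q[...,2]>.112)&(Q[...,2]<.132);q=Q[m]
    if len(q)<60: print(n,'few',len(q));continue
    S=least_squares(lambda k:np.hypot(q[:,0]-k[0]-k[1]*(q[:,1]-y0),q[:,2]-k[2])-.024,[x0,0,.105],loss='soft_l1',f_scale=.001)
    print(n,len(q),S.x.round(4),np.abs(S.fun).mean().round(5))
m=(abs(P-(t+[0,0,.025]))<[.02,.016,.007]).all(-1);q=P[m]-t;print('handle',len(q),q.min(0).round(4),q.max(0).round(4))
m=(abs(A-(t-[0,0,.075]))<[.015,.008,.04]).all(-1);q=A[m]-t
if len(q):print('blade',len(q),np.percentile(q,[5,50,95],axis=0).round(4))
E
python3 m.py -0.0815
```

```text
[ 0.49715802 -0.08332604  0.25903483] [-0.2862294   0.3562942  -0.86204381] [ 3.1411e+00 -1.9700e-02  2.7000e-03]
wrist 4522 [0.5261 0.0106 0.1034] 0.0005
wrist 2175 [0.4712 0.0104 0.1034] 0.00052
scene 207 [0.5272 0.02   0.103 ] 0.0011
scene 262 [0.4723 0.0141 0.1029] 0.00109
handle 79 [-0.0042 -0.0147  0.018 ] [0.0063 0.0145 0.0298]
blade 48 [[-1.600e-03 -7.800e-03 -1.101e-01]
 [-8.000e-04  1.000e-04 -7.250e-02]
 [ 2.000e-04  7.500e-03 -4.290e-02]]
```

Request:
carry_out --pt "0.015 -0.03 0 0 0 0" --pt "0 0 0.2 0 0 0" --pt "0 0 0.2 0 0 0" --pt "0 0 0.2 0 0 0" --pt "0 0 0.15 0 0 0" --pt "0 0 0.1 0 0 0" --pt "0 0 0 0 0 0"

```text
time: 11.62
ee_pos: [0.4971, -0.0824, 0.2235]
eef_rot: [1.0, -0.006, -0.0, -0.0]
ft_force: [0.5, -0.6, -2.3]
width: 0.0338
grip_force: 25.0
```

Request:
carry_out --pt "0 0 0.15 0 0 0" --pt "0 0 0.15 0 0 0" --pt "0 0 0.16 0 0 0" --pt "0 0 0 0 0 0" --pt "0 0 0 0 0 0"

```text
time: 12.25
ee_pos: [0.4971, -0.0824, 0.2054]
eef_rot: [1.0, -0.006, 0.0, 0.0]
ft_force: [0.4, 0.2, -1.8]
width: 0.0341
grip_force: 25.0
```

Request:
carry_out --pt "0 0 -0.3 0 0 0" --pt "0 0 -0.5 0 0 0" --pt "0 0 -0.8 0 0 0" --pt "0 0 -0.8 0 0 0" --pt "0 0 -0.8 0 0 0" --pt "0 0 -0.7 0 0 0" --pt "-0.1 0.65 0 0 0 0" --pt "-0.1 0.65 0 0 0 0" --pt "-0.1 0.65 0 0 0 0" --pt "-0.1 0.65 0 0 0 0" --pt "0 0.65 0 0 0 0" --pt "0 0.65 0 0 0 0" --pt "0 0.65 0 0 0 0" --pt "0 0.65 0 0 0 0" --pt "0 0.65 0 0 0 0" --pt "0 0 0.6 0 0 0" --pt "0 0 0.7 0 0 0" --pt "0 0 0.7 0 0 0" --pt "0 0 0.5 0 0 0" --pt "0 0 0 0 0 0"

```text
time: 14.75
ee_pos: [0.4774, -0.3165, 0.26]
eef_rot: [1.0, -0.006, -0.001, -0.001]
ft_force: [0.3, -0.1, -0.2]
width: 0.034
grip_force: 25.0
```

```bash
python3 m.py -0.3165
```

```text
[ 0.4779803  -0.31660695  0.26135637] [-0.43338303  0.55988024 -0.04839149] [-3.141e+00  2.050e-02  1.000e-03]
wrist 4443 [0.5075 0.0054 0.1034] 0.00049
wrist 2088 [0.4564 0.004  0.1035] 0.00049
scene 153 [0.5079 0.0117 0.1024] 0.00122
scene 163 [0.4574 0.0085 0.1029] 0.00107
handle 67 [-0.0044 -0.0139  0.0261] [-0.0028  0.0143  0.0281]
blade 32 [[-0.0024 -0.0057 -0.1081]
 [-0.001  -0.0003 -0.079 ]
 [ 0.0003  0.0067 -0.0427]]
```

Request:
carry_out --pt "0.06 0 0 0 0 0" --pt "0 0 0.2 0 0 0" --pt "0 0 0.2 0 0 0" --pt "0 0 0.12 0 0 0" --pt "0 0 0 0 0 0" --pt "0 0 0 0 0 0"

```text
time: 15.6
ee_pos: [0.4806, -0.3162, 0.2408]
eef_rot: [1.0, -0.006, 0.0, 0.0]
ft_force: [-0.6, -0.9, -0.4]
width: 0.0337
grip_force: 25.0
```

Tip ≈ 0.121; contact expected at TCP ≈ 0.233.

Request:
carry_out --pt "0 0 0.05 0 0 0" --pt "0 0 0.05 0 0 0" --pt "0 0 0.05 0 0 0" --pt "0 0 0 0 0 0"

```text
time: 16.1
ee_pos: [0.4804, -0.3161, 0.2344]
eef_rot: [1.0, -0.006, -0.0, -0.0]
ft_force: [-0.3, -0.5, -0.8]
width: 0.0337
grip_force: 25.0
```

Request:
carry_out --pt "0 0 0.03 0 0 0" --pt "0 0 0.02 0 0 0" --pt "0 0 0 0 0 0"

```text
time: 16.48
ee_pos: [0.4807, -0.3161, 0.2327]
eef_rot: [1.0, -0.006, 0.0, 0.0]
ft_force: [0.6, -0.7, 0.0]
width: 0.0335
grip_force: 25.0
```

Request:
carry_out --pt "0 0 0.03 0 0 0" --pt "0 0 0 0 0 0"

```text
time: 16.73
ee_pos: [0.4808, -0.3162, 0.2315]
eef_rot: [1.0, -0.006, 0.0, 0.0]
ft_force: [2.0, -0.2, -0.4]
width: 0.0334
grip_force: 25.0
```

Request:
carry_out --pt "0 0 0.03 0 0 0" --pt "0 0 0 0 0 0"

```text
time: 16.98
ee_pos: [0.4809, -0.3162, 0.2308]
eef_rot: [1.0, -0.006, 0.001, 0.0]
ft_force: [2.0, 0.3, 5.1]
width: 0.0338
grip_force: 25.0
```

Request:
carry_out --pt "0 0 0 0 0 0" --pt "0 0 0 0 0 0"

```text
time: 17.23
ee_pos: [0.4809, -0.3162, 0.2307]
eef_rot: [1.0, -0.006, 0.001, 0.0]
ft_force: [0.7, -0.3, 5.4]
width: 0.0336
grip_force: 25.0
```

Request:
carry_out --pt "0 0 -0.3 0 0 0" --pt "0 0 -0.6 0 0 0" --pt "0 0 -0.8 0 0 0" --pt "0 0 -0.8 0 0 0" --pt "0 0 -0.8 0 0 0" --pt "-0.3 -0.7 0 0 0 0" --pt "-0.3 -0.85 0 0 0 0" --pt "-0.3 -0.85 0 0 0 0" --pt "-0.3 -0.85 0 0 0 0" --pt "-0.2 -0.85 0 0 0 0" --pt "0 -0.85 0 0 0 0" --pt "0 -0.85 0 0 0 0" --pt "0 -0.85 0 0 0 0" --pt "0 -0.85 0 0 0 0" --pt "0 -0.85 0 0 0 0" --pt "0 -0.85 0 0 0 0" --pt "0 -0.85 0 0 0 0" --pt "0 -0.85 0 0 0 0" --pt "0 -0.85 0 0 0 0" --pt "0 -0.85 0 0 0 0"

```text
time: 19.73
ee_pos: [0.4305, 0.1891, 0.3623]
eef_rot: [1.0, -0.007, -0.0, 0.001]
ft_force: [0.9, 0.6, -1.0]
width: 0.0336
grip_force: 25.0
```

Request:
carry_out --pt "-0.3 -0.85 0 0 0 0" --pt "-0.3 0 0 0 0 -0.49" --pt "0 0 0 0 0 0" --pt "0 0 0 0 0 0"

```text
time: 20.23
ee_pos: [0.4079, 0.2219, 0.3622]
eef_rot: [1.0, 0.026, 0.0, 0.0]
ft_force: [-0.5, -0.2, -0.5]
width: 0.0337
grip_force: 25.0
```

Request:
carry_out --pt "-0.29 -0.145 0 0 0 -0.03" --pt "0 0 0.7 0 0 0" --pt "0 0 0.8 0 0 0" --pt "0 0 0.8 0 0 0" --pt "0 0 0.8 0 0 0" --pt "0 0 0.82 0 0 0" --pt "0 0 0 0 0 0" --pt "0 0 0 0 0 0"

```text
time: 21.22
ee_pos: [0.3959, 0.2284, 0.2066]
eef_rot: [1.0, 0.03, 0.001, -0.0]
ft_force: [0.4, -0.6, -1.4]
width: 0.0335
grip_force: 25.0
```

Run:
```python
from h import *
w=viewer.camera('wrist');P=cloud(w);s=read_state();t=np.array(s['ee_pos']);print(t)
a=viewer.camera('scene');A=cloud(a)
m=(P[...,0]>.432)&(P[...,0]<.54)&(abs(P[...,1]-.23)<.015)&(P[...,2]>.19)&(P[...,2]<.235);q=P[m]
for x0 in np.arange(.44,.53,.01):
  k=q[abs(q[:,0]-x0)<.005]
  if len(k):print(x0.round(3),k[:,1].mean().round(4),k[:,2].max().round(4),len(k))
m=(abs(P-(t+[0,0,.025]))<[.02,.03,.012]).all(-1);q=P[m];print('handle',len(q),q.min(0).round(4),q.max(0).round(4),q.mean(0))
m=(abs(A-(t-[0,0,.08]))<[.015,.03,.06]).all(-1);q=A[m]-t;print('blade',len(q),np.percentile(q,[1,50,99],axis=0).round(4))
save('w5.png',np.hstack([w['pixels'][60:300,100:420],cv2.resize(a['pixels'][190:290,180:280],(240,240),interpolation=3)]))
```

```text
[0.39609557 0.22840544 0.20678296]
0.44 0.2282 0.2209 290
0.45 0.2286 0.2029 280
0.46 0.2293 0.2031 281
0.47 0.23 0.2032 299
0.48 0.2308 0.2035 330
0.49 0.2315 0.2029 344
0.5 0.2321 0.2033 361
0.51 0.2326 0.2032 248
handle 1776 [0.3826 0.1997 0.2198] [0.4091 0.2584 0.2438] [0.39868138 0.22860961 0.23236007]
blade 135 [[-0.0035 -0.01   -0.1197]
 [-0.0003  0.0043 -0.076 ]
 [ 0.0035  0.0174 -0.0221]]
```

View pics/w5.png

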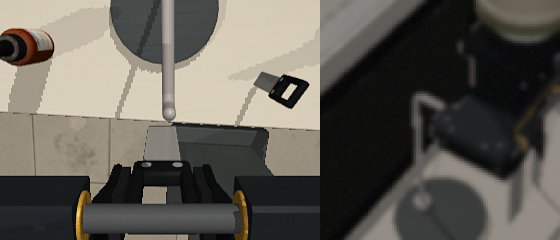

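Request:
carry_out --pt "0.4 0.02 0 0 0 0" --pt "0.4 0.02 0 0 0 0" --pt "0.4 0.01 0 0 0 0" --pt "0.41 0 0 0 0 0" --pt "0 0 0 0 0 0" --pt "0 0 0.2 0 0 0" --pt "0 0 0.2 0 0 0" --pt "0 0 0.2 0 0 0" --pt "0 0 0 0 0 0" --pt "0 0 0 0 0 0"

```text
time: 22.58
ee_pos: [0.4599, 0.2298, 0.1814]
eef_rot: [1.0, 0.03, -0.0, 0.0]
ft_force: [0.7, -0.4, -0.2]
width: 0.0337
grip_force: 25.0
```

Request:
carry_out --pt "0 0 0.03 0 0 0" --pt "0 0 0 0 0 0"

```text
time: 22.82
ee_pos: [0.46, 0.2298, 0.1802]
eef_rot: [1.0, 0.03, 0.0, 0.0]
ft_force: [-0.4, -0.1, -1.6]
width: 0.0337
grip_force: 25.0
```

Request:
carry_out --pt "0 0 0.03 0 0 0" --pt "0 0 0 0 0 0"

```text
time: 23.08
ee_pos: [0.4602, 0.2299, 0.1798]
eef_rot: [1.0, 0.03, 0.0, 0.0]
ft_force: [-3.8, -2.9, 9.8]
width: 0.0334
grip_force: 25.0
```

Request:
carry_out --pt "0 0 -0.02 0 0 0" --pt "0 0 0 0 0 0"

```text
time: 23.32
ee_pos: [0.4601, 0.2299, 0.18]
eef_rot: [1.0, 0.03, 0.0, 0.0]
ft_force: [-2.0, -1.4, 3.5]
width: 0.034
grip_force: 25.0
```

Request:
carry_out --pt "0 0 0 0 0 0" --pt "0 0 0 0 0 0" --pt "0 0 0 0 0 0" --pt "0 0 0 0 0 0" --pt "0 0 0 0 0 0" --pt "0 0 0 0 0 0" --fingers 70

```text
time: 24.08
ee_pos: [0.46, 0.2298, 0.1797]
eef_rot: [1.0, 0.03, 0.0, 0.0]
ft_force: [-0.0, -0.5, 0.6]
width: 0.0694
grip_force: 0.0
```

Request:
carry_out --pt "0 0 -0.2 0 0 0" --pt "0 0 -0.4 0 0 0" --pt "0 0 -0.7 0 0 0" --pt "0 0 -0.8 0 0 0" --pt "0 0 -0.8 0 0 0" --pt "0 0 -0.8 0 0 0" --pt "-0.4 0 -0.5 0 0 0.49" --pt "-0.5 0 0 0 0 0" --pt "-0.4 0 0 0 0 0"

```text
time: 25.2
ee_pos: [0.4072, 0.2299, 0.349]
eef_rot: [1.0, -0.004, 0.001, -0.0]
ft_force: [-1.6, 0.1, -0.7]
width: 0.0702
grip_force: 0.0
```

Run:
```python
from h import *
w=viewer.camera('wrist');P=cloud(w);s=read_state();print(s['ee_pos'],s['width'],s['time'])
a=viewer.camera('scene')
save('w6.png',np.hstack([w['pixels'][0:240,100:420],cv2.resize(a['pixels'][200:300,200:300],(240,240),interpolation=3)]))
m=(abs(P-[.461,.23,.212])<[.03,.025,.014]).all(-1)&(w['pixels'].max(-1)<60);q=P[m];print(len(q),q.min(0),q.max(0))
```

```text
[0.40558462 0.23067043 0.3490214 ] 0.06987304327944784 25.25
422 [0.45592928 0.21307955 0.19890939] [0.46675053 0.24665432 0.21169821]
```

View pics/w6.png

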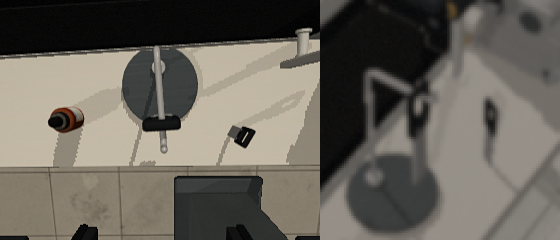

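Request:
carry_out --pt "0 0.85 0 0 0 0" --pt "0 0.87 0 0 0 0" --pt "0 0.87 0 0 0 0" --pt "0 0.87 0 0 0 0" --pt "0 0.87 0 0 0 0" --pt "0 0.87 0 0 0 0" --pt "0 0.87 0 0 0 0" --pt "0 0.87 0 0 0 0" --pt "0.1 0.87 0 0 0 0" --pt "0.2 0.87 0 0 0 0" --pt "0.2 0.87 0 0 0 0" --pt "0.3 0.87 0 0 0 0" --pt "0.3 0.87 0 0 0 0" --pt "0.3 0.87 0 0 0 0" --pt "0.3 0.87 0 0 0 0" --pt "0.3 0.87 0 0 0 0" --pt "0.3 0.87 0 0 0 0" --pt "0.4 0.85 0 0 0 0" --pt "0 0 0 0 0 0" --pt "0 0 0 0 0 0" --fingers 0

```text
time: 27.8
ee_pos: [0.5109, -0.3962, 0.3475]
eef_rot: [1.0, -0.004, -0.0, -0.0]
ft_force: [-0.2, -0.3, 0.8]
width: 0.0006
grip_force: 0.0
```

Run:
```python
from h import *
from scipy.optimize import least_squares
w=viewer.camera('wrist');P=cloud(w);s=read_state();print(s['ee_pos'],s['width'],s['time'])
m=(abs(P-[.477,-.391,.17])<[.02,.02,.013]).all(-1)&(w['pixels'].max(-1)<60);q=P[m];print(len(q))
if len(q)>10:
  print(least_squares(lambda t:np.linalg.norm(q-t,axis=1)-.009,q.mean(0)-[0,0,.004]).x,q.max(0))
save('w7.png',w['pixels'])
```

```text
[ 0.51087954 -0.39583628  0.34799187] 0.0008660244223604547 27.85
208
[ 0.47689155 -0.39189819  0.16497689] [ 0.48571662 -0.3835686   0.17510998]
```

View pics/w7.png

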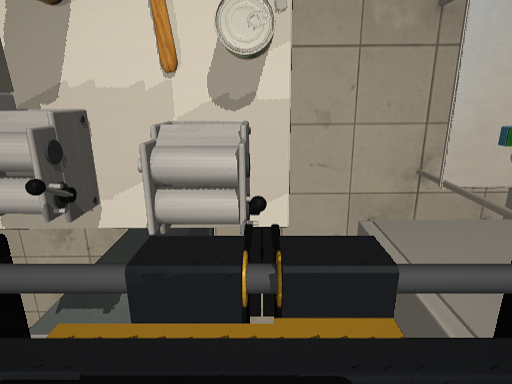

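Request:
carry_out --pt "0 0 0.8 0 0 0" --pt "0 0 0.9 0 0 0" --pt "0 0 0.9 0 0 0" --pt "0 0 0.9 0 0 0" --pt "0 0 0.9 0 0 0" --pt "0 0 0 0 0 0" --pt "-0.2 0 0 0 0 0" --pt "-0.2 0 0 0 0 0" --pt "0 0 0 0 0 0"

```text
time: 28.98
ee_pos: [0.495, -0.3968, 0.1737]
eef_rot: [1.0, -0.005, 0.001, 0.001]
ft_force: [1.6, 0.4, 1.7]
width: 0.0003
grip_force: 0.9
```

Request:
carry_out --pt "-0.15 0 0 0 0 0" --pt "-0.15 0 0 0 0 0" --pt "-0.15 0 0 0 0 0" --pt "-0.15 0 0 0 0 0" --pt "-0.15 0 0 0 0 0" --pt "-0.15 0 0 0 0 0" --pt "-0.15 0 0 0 0 0"

```text
time: 29.85
ee_pos: [0.4518, -0.396, 0.1712]
eef_rot: [1.0, -0.004, -0.0, -0.0]
ft_force: [3.9, 0.5, -3.3]
width: 0.0006
grip_force: 2.1
```

Moving with ~4 N. Continue to the stop.

Request:
carry_out --pt "-0.1 0 0 0 0 0" --pt "-0.1 0 0 0 0 0" --pt "-0.05 0 0 0 0 0" --pt "0 0 0 0 0 0"

```text
time: 30.35
ee_pos: [0.4433, -0.3954, 0.1717]
eef_rot: [1.0, -0.004, 0.001, -0.0]
ft_force: [7.2, 0.6, -4.6]
width: 0.0007
grip_force: 3.7
```

Request:
carry_out --pt "-0.05 0 0 0 0 0" --pt "-0.04 0 0 0 0 0" --pt "0 0 0 0 0 0"

```text
time: 30.72
ee_pos: [0.4425, -0.3952, 0.172]
eef_rot: [1.0, -0.003, 0.003, 0.0]
ft_force: [19.7, -2.0, -11.0]
width: 0.0005
grip_force: 9.1
```

Request:
carry_out --pt "0.4 0 0 0 0 0" --pt "0.4 0 0 0 0 0" --pt "0.2 0 -0.6 0 0 0" --pt "0 0 -0.8 0 0 0" --pt "0 0 -0.8 0 0 0" --pt "0 0 -0.8 0 0 0" --pt "0 0 -0.8 0 0 0" --pt "-0.8 -0.7 0 0 0 0" --pt "-0.8 -0.8 0 0 0 0" --pt "-0.5 -0.8 0 0 0 0" --pt "0 -0.8 0 0 0 0" --pt "0 -0.8 0 0 0 0" --pt "0 0 0 0 0 0"

```text
time: 32.35
ee_pos: [0.3969, -0.2376, 0.3245]
eef_rot: [1.0, -0.003, 0.0, 0.001]
ft_force: [-0.6, -0.8, 1.3]
width: -0.0002
grip_force: 0.0
```

Run:
```python
from h import *
from scipy.optimize import least_squares
w=viewer.camera('wrist');P=cloud(w);s=read_state();print(s['ee_pos'],s['time'])
for c in([.424,-.391,.17],[.497,-.155,.168]):
  m=(abs(P-c)<[.025,.02,.013]).all(-1)&(w['pixels'].max(-1)<60);q=P[m]
  if len(q)>10: print(len(q),least_squares(lambda t:np.linalg.norm(q-t,axis=1)-.009,q.mean(0)-[0,0,.004]).x)
for x0,y0 in((.5075,-.3165),(.4526,-.3165)):
  m=(abs(P[...,0]-x0)<.021)&(abs(P[...,1]-y0)<.045)&(P[...,2]>.112)&(P[...,2]<.132);q=P[m]
  print(least_squares(lambda k:np.hypot(q[:,0]-k[0]-k[1]*(q[:,1]-y0),q[:,2]-k[2])-.024,[x0,0,.105],loss='soft_l1',f_scale=.001).x)
a=viewer.camera('scene');A=cloud(a)
m=(abs(A-[.461,.23,.18])<[.02,.03,.04]).all(-1)&(a['pixels'].max(-1)<60);print('gauge',m.sum(),A[m].mean(0))
```

```text
[ 0.39652681 -0.23917955  0.32426636] 32.4
282 [ 0.42359786 -0.39155195  0.1631877 ]
341 [ 0.49747929 -0.15513939  0.16369426]
[0.50732431 0.00408668 0.10337379]
[0.45249871 0.00487348 0.10347485]
gauge 125 [0.4591883  0.23603512 0.18382295]
```

The right lever is at its stop: its knob is at x = 0.4236 and the roller spacing is now 54.8 mm. The left lever hasn't moved, and the gauge is hanging on its hook.

```bash
python3 -c "
from bench import r
print(r.close_job())"
```

```text
the job is handed in; nothing more can be done
None
```

The job is done and handed in at about 32 s: the blade slid 20 mm down into the left sheeter and jammed in the right one at about 6 N, the gauge is back on its hook, and the right lever is fully forward at its stop.

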